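# Unload the change gears and mesh-test one against the master gear

### The arm

A 6-joint arm with a two-finger parallel gripper is mounted at the origin on a cart in front of the work surface, level with it; the furniture and walls round the work are solid. World frame = base frame: x ahead of the robot, y to its left, z up, the work surface at z = 0. Lengths are in m, angles in rad, forces in N, time in s.
With the tool pointing down it reaches from about 0.275 to 0.85 m from the base axis. Payload 5.2 kg.
Tool frame: the origin (TCP) lies midway between the tips of the shut fingers; the grasp point (between the pads) lies 19 mm behind it (tcp_to_grasp is the z of the grasp point in the tool frame, in m); z points along the fingers, y is the line along which they close (so a half turn about z gives the same grasp; the last joint's range is limited). The gripper opens to 85 mm and grips with 20 to 120 N. Pads are 22 mm wide; open, the fingers measure 114 mm over their backs; the gripper's body (76 mm by 85 mm) begins 54 mm behind the grasp point. The pads swing forward as they close: fully open they stand 13 mm farther back than shut.
Start: joints at [-1.376, 0.259, 1.535, -0, 1.348, -0.203], TCP at [0.213, -0.507, 0.231] pointing down, gripper open.
Joint ranges: [-3.14, 3.14], [-0.91, 2.08], [0.19, 2.58], [-1.22, 4.36], [0.22, 2.71], [-3.12, 3.12]. Speed limits (rad/s): [2.57, 2.57, 3.14, 3.14, 3.14, 3.14].

### API

Orientations are given as a unit quaternion [w, x, y, z].
In Python, from bench import read_state, snapshot, finish_job, look_for, masks_of, tcp_to_grasp gives the robot as it stands. The module is installed in compiled form; this text tells all that it offers.
- The arm moves only by the tool play_rows, never from a script. Its argument "steps" is one flat list of numbers, 6 for each row, row after row: the shift along the tool's x, y, z in m, then the turn, a rotation vector about the tool's x, y, z in rad. A call has 1 to 10 rows; each row is the pose to reach, as a shift and turn from the pose commanded when the call began, along the tool's axes at that moment; what a row does not reach only later rows make up. A row lasts 1/12 s, in which the tool goes at most 41.7 mm and 7.16 degrees, less where a joint would pass 70% of its speed; a pose out of reach is approached as far as the arm can. A call with a gripper value outside its range is refused whole. "hand" is the finger opening in m, from 0 to 0.0854, set as the call begins (left out, the last holds). The fingers move at their own pace and stop on an object; the grip force is fixed at half the most. Time passes only in rows, so rows that repeat a pose let the fingers close. It gives the time, the measured TCP pose, the force, the opening and the grip force at its end, in the units of the state.
- read_state(): the state, without advancing time (a new reading comes with each control period).
- snapshot(name): name is "side" or "top" or "wrist"; returns a dict with "img" (420x560x3 uint8, red, green, blue), "z_map" (420x560 float32, m along the optical axis (not along the pixel's ray), 0 where there is no reading), "mtx" (3x3 intrinsics, pixels), "eye" and "orientation" of the camera in the world. Camera axes: x right, y up, looking along -z (the intrinsics and any distortion apply to the point x, -y, -z); pixel columns grow to the right and rows downward; lengths in m; the calibration is good to about 2 mm. A picture is of the moment at which its call begins.
- finish_job(): hands the job in; it is judged then, once.
Trained networks look in a picture, given as the dict that the camera call returned (one of the last four; its "shot" number tells which), for a name from the list of things; names that differ only in an ending like _2 or _b are one class to them, and where a whole thing is asked for, a point or a joint stands for the part that bears it (a point fixed in the world has none). Each returns a list of dicts, best first, with "p" (0 to 1); they miss things now and then, are a little off and sometimes report something else, mostly with a low value. They report only what shows in the picture. A call takes as long as a camera call. They do not tell look-alikes from the thing itself.
- look_for(picture, thing): "location" ([x, y, z] in m, in the coordinates of the camera as it stood for that picture, good to about 4 mm: the middle of the surface that is visible of it).
- masks_of(picture, thing): "pixels" (420x560 bool, what is visible of it).
The state is a dict: "clock": time; "qpos": joint angles; "qd": joint speeds; "joint_efforts": joint torques, N m; "position": TCP position; "tool_rot": TCP orientation; "ft_force": force on the tool from outside, world axes, zero at the start; "moment": the same for the moment, N m; "finger_gap": finger opening in m; "finger_force": force on a finger pad.
Only numpy, scipy, OpenCV 4.12 (cv2) and the standard library are available. Lean on these libraries where they do the work, as an engineer would, in place of code of your own. Each camera call takes 0.05 s, during which the arm holds its last target. There are 200 camera calls.

### The job

The bench lathe's four change gears are stacked on the blue carrying spindle: put the 12-, 20- and 24-tooth gears away flat in their own wooden blocks (each recess is turned to fit one gear), and lower the 16-tooth gear right down on the free post of the grey mesh gauge, its teeth between those of the brass master gear. Once it is down in mesh, turn it by its hub until the master gear has gone round by about an eighth of a turn, and leave the 16-tooth gear on the gauge. At the end every gear lies in its own place, let go and at rest.

Things in the scene. Friction and masses are not known exactly. Their poses are not given: they have to be found in the camera images.
- gear_12: Smallest, dark steel spur gear, 12 teeth, 42 mm across the tips, top of the stack. All four gears: module 3 mm, toothed disc 9 mm thick (z 0 to 9), above it a round hub of 26 mm diameter (z 9 to 20) to grip, through bore 14 mm. Origin: on the axis at the underside, z up, one tooth centred on +x. On the spindle each gear rests on the hub of the next larger one. 0.09 kg.
- gear_16: Bright steel spur gear, 16 teeth, 54 mm across the tips, pitch radius 24 mm, second from the top at the start; the one for the mesh gauge. Built like gear_12: disc z 0 to 9 mm, hub 26 mm diameter z 9 to 20 mm, bore 14 mm, origin at the underside, a tooth on +x. Its tooth ends are rounded over 2.5 mm so that they find their way into mesh. 0.15 kg.
- gear_20: Dark steel spur gear, 20 teeth, 66 mm across the tips, third from the top at the start. Built like gear_12: disc z 0 to 9 mm, hub 26 mm diameter z 9 to 20 mm, bore 14 mm, origin at the underside. 0.21 kg.
- gear_24: Largest, bright steel spur gear, 24 teeth, 78 mm across the tips, at the bottom of the stack at the start. Built like gear_12: disc z 0 to 9 mm, hub 26 mm diameter z 9 to 20 mm, bore 14 mm, origin at the underside. 0.30 kg.
- spindle: Carrying spindle, fixed: round blue foot of 86 mm diameter, 10 mm high, with an upright steel pin of 11 mm diameter whose pointed top is 80 mm above the bench. Gears must be lifted straight up off it. Origin: on the axis at the bench.
- block_small: Fixed square beech block, 100 x 100 x 20 mm, with a round, green-lined recess of 52 mm diameter and 6 mm depth (chamfered rim, floor at z 14 mm) for the 12-tooth gear. Origin: centre of the underside, z up.
- block_medium: Fixed square beech block, 100 x 100 x 20 mm, with a round, green-lined recess of 76 mm diameter and 6 mm depth (floor at z 14 mm) for the 20-tooth gear. Origin: centre of the underside, z up.
- block_large: Fixed square beech block, 100 x 100 x 20 mm, with a round, green-lined recess of 88 mm diameter and 6 mm depth (floor at z 14 mm) for the 24-tooth gear. Origin: centre of the underside, z up.
- gauge: Mesh gauge, fixed: grey plate 84 x 134 x 12 mm. Its origin lies at the bench under the free test post, a steel post of 12.6 mm diameter with a cone-shaped tip; a gear on it seats at z 14 mm, the post's tip is at z 36 mm. The axis of the brass master gear is 54.6 mm from the post along the gauge's +y.
- master_mark (a point): Large red dot on the brass master gear (20 teeth, 66 mm across the tips, pitch radius 30 mm), 23.5 mm from its axis on the centre line of one tooth; shows how the master is turned. The master turns freely either way (friction 0.006 N m); its disc spans z 14 to 23 mm above the bench, level with a gear seated on the post. Meshing teeth have about 2 mm of play.
There are look-alikes about, which are no part of the job. Leave any orange look-alike of the gear_24 alone. What is shaped like the gear_16 but green is not meant.

How it is judged:
By the outcome, as a careful person would: the job done as asked, in the order asked, and still so for the second after the job is handed in, with the robot touching nothing.
It also fails if it takes over 120 s, if anything falls off the work surface, if the arm or the gripper's body presses on something with over 40 N, if the wrist force passes 120 N, or if a joint passes its speed limit or range.

## Working session

There is one attempt and no reset: what is moved stays moved. The work goes in short steps, Python scripts to look and compute and a tool call to move; the robot and the scene stay as the last step left them, time stands still between calls to the robot, and variables do not carry over. Pictures are saved under pics/ and viewed, at most 14 in all, crops included, and the job is handed in when it is done.

Besides the shell and the picture viewer there is one more tool, called after ">>>" as name(argument=value, ...), one argument or row to a line, values as JSON. play_rows: Moves the arm, as the interface text tells. Its arguments: {"type":"object","properties":{"steps":{"type":"array","items":{"type":"number"}},"hand":{"type":"number"}},"required":["steps"]}

```bash
mkdir -p pics; cat > h.py <<'E'
import numpy as np, cv2
from bench import *
from scipy.spatial.transform import Rotation as R
def q2R(q): return R.from_quat([q[1],q[2],q[3],q[0]]).as_matrix()
def camR(s):
    o=np.array(s["orientation"]); return o if o.shape==(3,3) else q2R(o)
def c2w(s,p): return camR(s)@np.array(p)+np.array(s["eye"])
def cloud(s):
    K=np.array(s["mtx"]);z=s["z_map"];v,u=np.mgrid[:420,:560]
    P=np.stack([(u-K[0,2])/K[0,0]*z,-(v-K[1,2])/K[1,1]*z,-z],-1)
    return P@camR(s).T+np.array(s["eye"])
def proj(s,w):
    K=np.array(s["mtx"]);c=camR(s).T@(np.array(w)-np.array(s["eye"]))
    return K[0,0]*c[0]/-c[2]+K[0,2], K[1,1]*-c[1]/-c[2]+K[1,2]
def save(s,n,box=None,sc=1):
    i=s["img"][:,:,::-1]
    if box: i=i[box[1]:box[3],box[0]:box[2]]
    cv2.imwrite("pics/"+n,cv2.resize(i,None,fx=sc,fy=sc,interpolation=cv2.INTER_CUBIC))
def tcp():
    s=read_state(); return np.array(s["position"]),q2R(s["tool_rot"]),s
E
python3 - <<'E'
from h import *
np.set_printoptions(precision=4,suppress=True)
st=read_state();print(st,tcp_to_grasp)
a=snapshot("top");b=snapshot("side")
print({k:v for k,v in a.items() if k not in("img","z_map")},{k:v for k,v in b.items() if k not in("img","z_map")})
save(a,"top0.png",sc=1.4);save(b,"side0.png",sc=1.4)
for s,n in((a,"top"),(b,"side")):
  for t in "gear_12 gear_16 gear_20 gear_24 spindle block_small block_medium block_large gauge master_mark".split():
    print(n,t,[(round(d["p"],2),c2w(s,d["location"]),np.round(proj(s,c2w(s,d["location"])))) for d in look_for(s,t)[:3]])
E
```

```text
{'clock': 0.0, 'qpos': array([-1.3758,  0.2594,  1.5361, -0.    ,  1.348 , -0.2028]), 'qd': array([ 0.0024,  0.0006, -0.0004,  0.    , -0.0002,  0.0012]), 'joint_efforts': array([ -0.0005, -44.6029, -29.0576,  -0.0003,   0.0119,  -0.    ]), 'position': array([ 0.213 , -0.5065,  0.2305]), 'tool_rot': array([-0.0009,  0.9803,  0.1976,  0.    ]), 'ft_force': array([0.211 , 0.1708, 0.9098]), 'moment': array([ 0.0223, -0.0225, -0.0398]), 'finger_force': 0.0, 'finger_gap': 0.0853793117758991} -0.0187
{'mtx': array([[430.6027,   0.    , 278.2715],
       [  0.    , 430.6027, 215.7586],
       [  0.    ,   0.    ,   1.    ]]), 'eye': array([ 0.4415, -0.011 ,  1.1517]), 'orientation': array([ 0.7132,  0.0427, -0.0245, -0.6992]), 'shot': 1} {'mtx': array([[427.4854,   0.    , 273.919 ],
       [  0.    , 427.4854, 205.3866],
       [  0.    ,   0.    ,   1.    ]]), 'eye': array([ 0.3907, -0.7612,  0.7496]), 'orientation': array([ 0.9084,  0.4077, -0.0393, -0.0843]), 'shot': 2}
top gear_12 [(0.82, array([ 0.4377, -0.1063,  0.0067]), array([325., 259.])), (0.6, array([ 0.5613, -0.3576,  0.0098])
[... 1913 characters left out ...]
ay([321., 351.]))]
side gear_24 [(0.84, array([ 0.6243, -0.1314,  0.0196]), array([322., 252.])), (0.67, array([ 0.6338, -0.1174,  0.0789]), array([327., 228.])), (0.67, array([ 0.5571, -0.3675,  0.0117]), array([321., 351.]))]
side spindle [(0.7, array([ 0.6237, -0.1412,  0.0019]), array([323., 260.]))]
side block_small [(0.73, array([0.6175, 0.2538, 0.0189]), array([285., 156.]))]
side block_medium [(0.57, array([0.6438, 0.0448, 0.0166]), array([311., 202.]))]
side block_large [(0.87, array([0.4257, 0.3141, 0.0102]), array([218., 154.]))]
side gauge [(0.61, array([0.4598, 0.0197, 0.0145]), array([242., 218.]))]
side master_mark [(0.62, array([0.46  , 0.061 , 0.0274]), array([240., 203.]))]
```

View pics/top0.png

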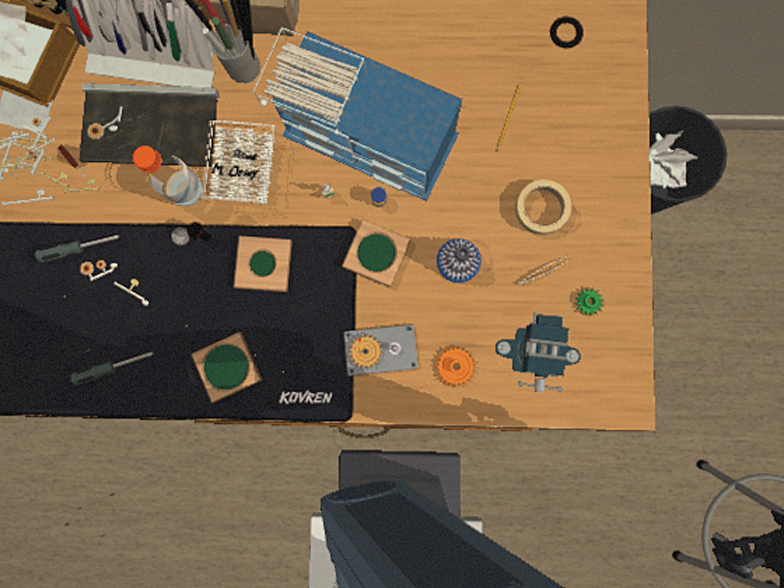

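View pics/side0.png

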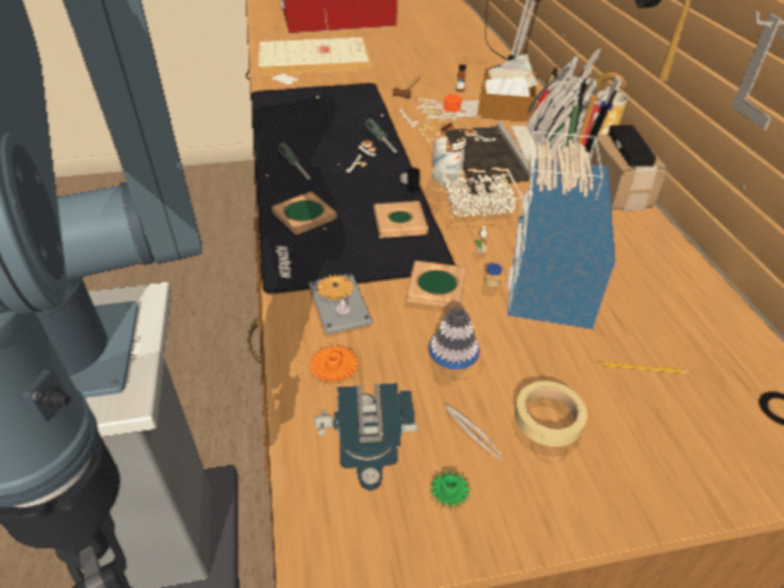

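The top view shows the stack at about (327,186) in camera pixels, the gauge at (271,250), and the blocks at (187,188), (270,180) and (162,261). The orange gear at (325,262) and the green one at (421,214) are decoys. The side view agrees.

```bash
python3 - <<'E'
from h import *
np.set_printoptions(precision=4,suppress=True)
p,Rt,st=tcp();w=snapshot("wrist")
print("wrist cam in tool:",Rt.T@(np.array(w["eye"])-p),"\n",Rt.T@camR(w),w["mtx"][0])
for n in("top","side"):
  s=snapshot(n);C=cloud(s);hsv=cv2.cvtColor(s["img"],cv2.COLOR_RGB2HSV)
  g=((hsv[...,0]>50)&(hsv[...,0]<95)&(hsv[...,1]>90)&(s["z_map"]>0)).astype(np.uint8)
  k,l,stt,c=cv2.connectedComponentsWithStats(g)
  for i in range(1,k):
    if stt[i,4]>150: 
      P=C[l==i];print(n,stt[i,4],c[i],np.median(P,0),P.max(0)-P.min(0))
  m=(C[...,2]>.075)&(np.hypot(C[...,0]-.625,C[...,1]+.108)<.06);print("stack top",C[m].mean(0),np.percentile(C[m][:,2],[50,95]))
  m=(C[...,2]>.03)&(C[...,2]<.06)&(abs(C[...,0]-.46)<.09)&(abs(C[...,1]-.03)<.09);print("post",C[m].mean(0),C[m][:,2].max(),m.sum())
  gm=(C[...,2]>.008)&(C[...,2]<.016)&(abs(C[...,0]-.46)<.09)&(abs(C[...,1]-.03)<.09)
  q=C[gm][:,:2].astype(np.float32);print("gauge",cv2.minAreaRect(q))
  m=(np.hypot(C[...,0]-.47,C[...,1]+.2)<.1);print("vise h",C[m][:,2].max())
E
```

```text
wrist cam in tool: [ 0.0825  0.0011 -0.1432] 
 [[ 0.0003  0.9466  0.3224]
 [ 1.     -0.0002 -0.0006]
 [-0.0005  0.3224 -0.9466]] [302.8746   0.     279.6681]
top 529 [268.2798 180.1342] [0.6454 0.0485 0.0132] [0.0689 0.0675 0.0142]
top 235 [186.9489 187.9447] [0.6204 0.267  0.0132] [0.0445 0.0445 0.0138]
top 212 [420.4764 215.283 ] [ 0.5581 -0.3549  0.0091] [0.0483 0.0482 0.0262]
top 749 [160.9933 261.9065] [0.4212 0.3276 0.0131] [0.0795 0.0812 0.0154]
stack top [ 0.6343 -0.1098  0.0835] [0.0851 0.0907]
post [0.4632 0.0081 0.0333] 0.03640727200889726 9
gauge ((0.46050721406936646, 0.03580690175294876), (0.15118879079818726, 0.11898259073495865), 76.3617172241211)
vise h 0.09444438530952137
side 255 [216.4235 149.9216] [0.4213 0.3305 0.0152] [0.0762 0.0715 0.0078]
side 295 [311.8576 201.1458] [0.6466 0.0482 0.0151] [0.0652 0.0614 0.009 ]
side 414 [321.0531 348.6329] [ 0.558  -0.3635  0.0101] [0.049  0.0452 0.0251]
stack top [ 0.6325 -0.1148  0.0836] [0.0824 0.0915]
post [0.4627 0.0069 0.0333] 0.03663478584928059 13
gauge ((0.448686420917511, 0.036736611276865005), (0.1501942276954651, 0.1496271789073944), 87.41564178466797)
vise h 0.09379434932604214
```

>>> play_rows(
  steps=[0.541,-0.201,0.02,0,0,0.398,0.541,-0.201,0.02,0,0,0.398,0.541,-0.201,0.02,0,0,0.398,0.541,-0.201,0.02,0,0,0.398,0.541,-0.201,0.02,0,0,0.398,0.541,-0.201,0.02,0,0,0.398,0.541,-0.201,0.02,0,0,0.398,0.541,-0.201,0.02,0,0,0.398,0.541,-0.201,0.02,0,0,0.398,0.541,-0.201,0.02,0,0,0.398],
  hand=0.05,
)

```text
clock: 2.08
position: [0.512, -0.2262, 0.2173]
tool_rot: [0.0, 1.0, -0.0, 0.0]
ft_force: [-0.4, -1.7, 0.9]
finger_gap: 0.0498
finger_force: 0.0
```

>>> play_rows(
  steps=[0.122,-0.114,0.007,0,0,0,0.122,-0.114,0.007,0,0,0,0.122,-0.114,0.007,0,0,0,0.122,-0.114,0.007,0,0,0,0.122,-0.114,0.007,0,0,0,0.122,-0.114,0.007,0,0,0,0.122,-0.114,0.007,0,0,0,0.122,-0.114,0.007,0,0,0],
)

```text
clock: 2.75
position: [0.632, -0.1149, 0.2102]
tool_rot: [0.0, 1.0, -0.001, -0.0]
ft_force: [-0.3, 1.2, 0.1]
finger_gap: 0.0499
finger_force: 0.0
```

```bash
python3 - <<'E'
from h import *
np.set_printoptions(precision=4,suppress=True)
p,Rt,st=tcp();print(p,Rt[:,0])
w=snapshot("wrist");save(w,"w1.png",sc=1.4)
C=cloud(w)
print(proj(w,[.634,-.112,.09]))
for lo,hi,r in((.086,.095,.03),(.075,.084,.03),(.054,.064,.04),(.034,.044,.045),(.014,.024,.05)):
  m=(C[...,2]>lo)&(C[...,2]<hi)&(np.hypot(C[...,0]-.63,C[...,1]+.112)<r)
  P=C[m];(c,rr)=cv2.minEnclosingCircle(P[:,:2].astype(np.float32));print(lo,m.sum(),np.median(P[:,2]),P.mean(0)[:2],c,rr)
E
```

```text
[ 0.632  -0.1149  0.2102] [ 1.     -0.0012 -0.0006]
(np.float64(274.88077228530625), np.float64(194.66267187834035))
0.086 469 0.09010237552324823 [ 0.637  -0.1118] (0.636451244354248, -0.11153426021337509) 0.013281065970659256
0.075 511 0.07900463820067427 [ 0.6398 -0.112 ] (0.6364942789077759, -0.11187481135129929) 0.020880166441202164
0.054 629 0.05899322538697799 [ 0.6455 -0.1119] (0.6365388035774231, -0.11175017803907394) 0.026995154097676277
0.034 675 0.038964193907732314 [ 0.6484 -0.1133] (0.6366261839866638, -0.11196161806583405) 0.03289860114455223
0.014 704 0.018930319069727836 [ 0.6517 -0.1118] (0.6362963318824768, -0.1115388572216034) 0.039191458374261856
```

View pics/w1.png

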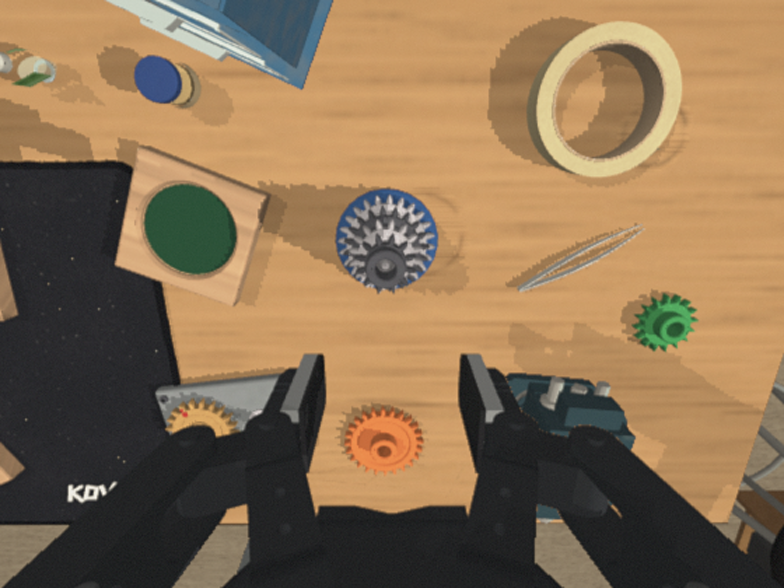

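The wrist view shows the stack at about (385,265) in the enlarged image, with the fingers straddling below it. The stack axis is (0.6365,-0.1117), with its top at 0.090.

```bash
python3 - <<'E'
from h import *
np.set_printoptions(precision=4,suppress=True)
p,Rt,st=tcp();print(p)
w=snapshot("wrist");T=(cloud(w)-p)@Rt
m=(abs(T[...,2])<.05)&(abs(T[...,1])<.08)&(abs(T[...,0])<.03)&(w["z_map"]>0)
P=T[m];print(m.sum(),np.percentile(P,[0,1,50,99,100],axis=0))
for s in(-1,1):
  Q=P[(P[:,1]*s>0)&(P[:,2]>-.02)];print(s,Q.min(0),Q.max(0))
E
```

```text
[ 0.632  -0.1152  0.2104]
4784 [[-0.0113 -0.0545 -0.05  ]
 [-0.0101 -0.0447 -0.0498]
 [ 0.0075  0.0259 -0.033 ]
 [ 0.0137  0.0473 -0.0055]
 [ 0.0145  0.0551 -0.0031]]
-1 [-0.0111 -0.0374 -0.02  ] [ 0.0119 -0.0235 -0.0031]
1 [-0.0112  0.026  -0.02  ] [ 0.0121  0.0398 -0.0034]
```

>>> play_rows(
  steps=[0.004,-0.003,0.1,0,0,0,0.004,-0.003,0.1,0,0,0,0.004,-0.003,0.1,0,0,0,0.004,-0.003,0.1,0,0,0,0.004,-0.003,0.1,0,0,0,0.004,-0.003,0.1,0,0,0],
  hand=0.04,
)

```text
clock: 3.35
position: [0.6378, -0.1122, 0.1123]
tool_rot: [0.001, 1.0, -0.001, 0.002]
ft_force: [-0.6, -0.4, 1.1]
finger_gap: 0.0401
finger_force: 0.0
```

```bash
python3 - <<'E'
from h import *
np.set_printoptions(precision=4,suppress=True)
p,Rt,st=tcp();print(p,Rt[:,2])
w=snapshot("wrist");C=cloud(w);T=(C-p)@Rt
save(w,"w2.png",(140,100,420,420),1.8)
m=(T[...,2]>-.025)&(T[...,2]<.02)&(abs(T[...,1])>.016)&(abs(T[...,1])<.05)&(abs(T[...,0])<.016)&(w["z_map"]>0)
P=T[m]
for s in(-1,1):
  Q=P[(P[:,1]*s>0)];print(s,len(Q),np.percentile(Q,[0,2,98,100],axis=0))
E
```

```text
[ 0.6378 -0.1122  0.1123] [ 0.0031 -0.0012 -1.    ]
-1 753 [[-0.0112 -0.0325 -0.025 ]
 [-0.0093 -0.032  -0.0247]
 [ 0.0117 -0.0186 -0.0037]
 [ 0.0122 -0.0185 -0.0014]]
1 761 [[-0.0112  0.021  -0.025 ]
 [-0.0094  0.0211 -0.0246]
 [ 0.0117  0.0344 -0.0035]
 [ 0.0123  0.0351 -0.0021]]
```

View pics/w2.png

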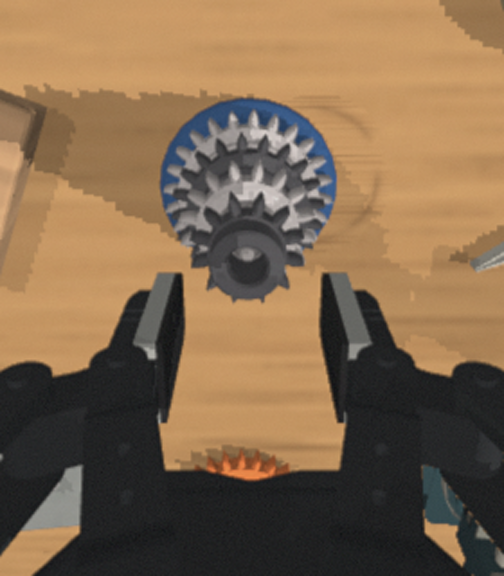

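The fingers straddle the gear_12 hub symmetrically, to within about 1 mm of camera bias.

>>> play_rows(
  steps=[-0.0015,-0.0017,0.031,0,0,0,-0.0015,-0.0017,0.031,0,0,0,-0.0015,-0.0017,0.031,0,0,0,-0.0015,-0.0017,0.031,0,0,0],
)

```text
clock: 3.73
position: [0.636, -0.1096, 0.081]
tool_rot: [0.0, 1.0, -0.0, 0.001]
ft_force: [0.1, -0.1, 1.2]
finger_gap: 0.0401
finger_force: 0.0
```

>>> play_rows(
  steps=[0,0,0,0,0,0,0,0,0,0,0,0,0,0,0,0,0,0,0,0,0,0,0,0,0,0,0,0,0,0,0,0,0,0,0,0],
  hand=0.015,
)

```text
clock: 4.23
position: [0.6366, -0.1099, 0.0815]
tool_rot: [0.001, 1.0, -0.0, 0.002]
ft_force: [-0.2, -0.6, 5.4]
finger_gap: 0.0221
finger_force: 58.5
```

>>> play_rows(
  steps=[0,0,-0.02,0,0,0,0,0,-0.04,0,0,0,0,0,-0.07,0,0,0,0,0,-0.07,0,0,0],
)

```text
clock: 4.57
position: [0.6386, -0.1103, 0.1559]
tool_rot: [0.002, 1.0, -0.0, 0.005]
ft_force: [1.3, -0.0, 0.6]
finger_gap: 0.0227
finger_force: 59.0
```

```bash
python3 - <<'E'
from h import *
np.set_printoptions(precision=4,suppress=True)
p,Rt,st=tcp();print(p,Rt[:,2],st["finger_gap"],st["ft_force"])
w=snapshot("wrist");C=cloud(w);T=(C-p)@Rt
save(w,"w3.png",(140,100,420,420),1.8)
m=(T[...,2]>-.025)&(T[...,2]<.03)&(abs(T[...,1])<.05)&(abs(T[...,0])<.03)&(w["z_map"]>0)
print(np.histogram(T[m][:,2],bins=np.arange(-.025,.03,.0025)))
m=(T[...,2]>-.001)&(T[...,2]<.003)&(np.hypot(T[...,0],T[...,1])<.03);print(cv2.minEnclosingCircle(T[m][:,:2].astype(np.float32)))
E
```

```text
[ 0.6386 -0.1103  0.1559] [ 0.0099 -0.0034 -0.9999] 0.022728677928873973 [ 1.2579 -0.0078  0.5937]
(array([ 202,  212,  180,  171,  182,  168, 1271,  297,  167,  168,  328,
        396,  218,  170,   47,    0,    0,    0,    0,    0,    0]), array([-0.025 , -0.0225, -0.02  , -0.0175, -0.015 , -0.0125, -0.01  ,
       -0.0075, -0.005 , -0.0025, -0.    ,  0.0025,  0.005 ,  0.0075,
        0.01  ,  0.0125,  0.015 ,  0.0175,  0.02  ,  0.0225,  0.025 ,
        0.0275]))
((0.00013729583588428795, 0.001298951217904687), 0.02115187607705593)
```

View pics/w3.png

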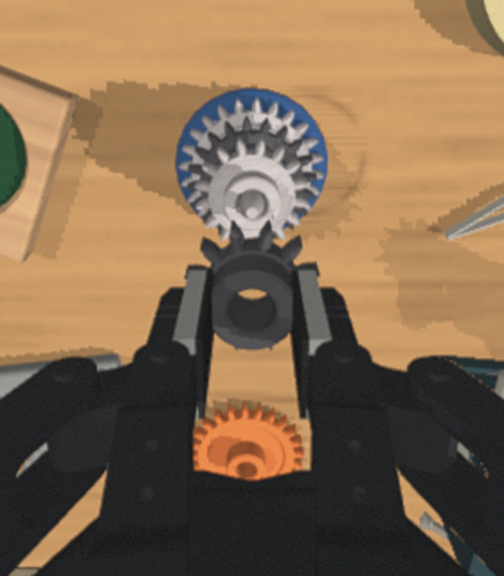

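gear_12 is held square between the pads and centred. Next I carry it to the small block and look there.

>>> play_rows(
  steps=[-0.054,-0.377,0,0,0,0,-0.054,-0.377,0,0,0,0,-0.054,-0.377,0,0,0,0,-0.054,-0.377,0,0,0,0,-0.054,-0.377,0,0,0,0,-0.054,-0.377,0,0,0,0,-0.054,-0.377,0,0,0,0,-0.054,-0.377,0,0,0,0,-0.054,-0.377,0,0,0,0,-0.054,-0.377,0,0,0,0],
)

```text
clock: 5.45
position: [0.5787, 0.2745, 0.1484]
tool_rot: [-0.002, 1.0, 0.002, -0.001]
ft_force: [0.5, -0.9, -2.1]
finger_gap: 0.0224
finger_force: 59.1
```

>>> play_rows(
  steps=[0,0,0,0,0,0,0,0,0,0,0,0,0,0,0,0,0,0],
)

```text
clock: 5.7
position: [0.5814, 0.2664, 0.1486]
tool_rot: [0.0, 1.0, -0.001, -0.0]
ft_force: [-0.5, -0.3, -1.1]
finger_gap: 0.0227
finger_force: 59.1
```

```bash
cat >> h.py <<'E'
np.set_printoptions(precision=4,suppress=True)
def greens(w,near=None,minpx=300):
    p,Rt,st=tcp();C=cloud(w);hsv=cv2.cvtColor(w["img"],cv2.COLOR_RGB2HSV)
    g=((hsv[...,0]>50)&(hsv[...,0]<95)&(hsv[...,1]>90)&(w["z_map"]>0)&(C[...,2]<.03)).astype(np.uint8)
    k,l,s,c=cv2.connectedComponentsWithStats(g)
    for i in range(1,k):
        if s[i,4]>minpx:
            P=C[l==i];q=P[:,:2].astype(np.float32)
            o,r=cv2.minEnclosingCircle(q);print(s[i,4],c[i],"z",np.median(P[:,2]),"circ",np.round(o,4),round(r,4),"min/max",P[:,:2].min(0),P[:,:2].max(0))
E
python3 - <<'E'
from h import *
p,Rt,st=tcp();print(p,Rt[:,0],st["finger_gap"])
w=snapshot("wrist");save(w,"w4.png");greens(w)
E
```

```text
[0.5814 0.2664 0.1486] [ 1.     -0.001  -0.0009] 0.022746540924472983
4919 [525.0604 119.6255] z 0.015173115344673804 circ [0.6469 0.046 ] 0.0364 min/max [0.6113 0.0137] [0.6823 0.0817]
2158 [279.9143 148.8471] z 0.014977904628938637 circ [0.6219 0.2646] 0.0241 min/max [0.5982 0.2408] [0.6456 0.2882]
331 [255.3625 333.1692] z 0.01503154452524108 circ [0.417  0.2963] 0.0278 min/max [0.3898 0.2846] [0.4442 0.3023]
```

>>> play_rows(
  steps=[0.04,0.0007,0,0,0,0,0.04,0.0007,0.03,0,0,0,0.04,0.0007,0.07,0,0,0,0.04,0.0007,0.1,0,0,0,0.04,0.0007,0.115,0,0,0,0.04,0.0007,0.1215,0,0,0,0.04,0.0007,0.1215,0,0,0,0.04,0.0007,0.1215,0,0,0],
)

```text
clock: 6.42
position: [0.6221, 0.2653, 0.028]
tool_rot: [0.0, 1.0, -0.001, 0.0]
ft_force: [0.4, -0.7, -0.0]
finger_gap: 0.0227
finger_force: 59.1
```

>>> play_rows(
  steps=[0,0,0,0,0,0,0,0,0,0,0,0,0,0,0,0,0,0,0,0,0,0,0,0],
  hand=0.045,
)

```text
clock: 6.75
position: [0.6217, 0.267, 0.0282]
tool_rot: [-0.0, 1.0, -0.0, 0.0]
ft_force: [-0.6, -0.1, 0.3]
finger_gap: 0.045
finger_force: 0.0
```

>>> play_rows(
  steps=[0,0,-0.03,0,0,0,-0.02,0,-0.07,0,0,0,-0.04,0,-0.11,0,0,0,-0.04,0,-0.11,0,0,0,-0.04,0,-0.11,0,0,0],
)

```text
clock: 7.17
position: [0.5825, 0.2681, 0.1421]
tool_rot: [-0.001, 1.0, 0.0, 0.004]
ft_force: [0.5, -0.4, 0.1]
finger_gap: 0.0447
finger_force: 0.0
```

```bash
python3 - <<'E'
from h import *
p,Rt,st=tcp();print(p,Rt[:,0],st["finger_gap"])
w=snapshot("wrist");save(w,"w5.png",sc=1.2);greens(w)
C=cloud(w)
for lo,hi in((.02,.0255),(.032,.037)):
  m=(C[...,2]>lo)&(C[...,2]<hi)&(np.hypot(C[...,0]-.6215,C[...,1]-.265)<.027);print(np.median(C[m][:,2]),cv2.minEnclosingCircle(C[m][:,:2].astype(np.float32)))
E
```

```text
[0.5825 0.2681 0.1421] [1.     0.0008 0.0072] 0.04470022502970092
4529 [528.9163 123.7267] z 0.015134048949121959 circ [0.6471 0.0466] 0.0361 min/max [0.6117 0.0175] [0.6822 0.0814]
819 [281.641  150.0244] z 0.015008914476976443 circ [0.622  0.2643] 0.0241 min/max [0.5982 0.2414] [0.6456 0.2882]
1645 [243.3842 334.9629] z 0.015059481062432656 circ [0.4235 0.3171] 0.0383 min/max [0.3857 0.2839] [0.4615 0.3284]
0.023150295704871315 ((0.6180811524391174, 0.26598504185676575), 0.02542332373559475)
0.03441027266741736 ((0.622259259223938, 0.26446741819381714), 0.013101603835821152)
```

View pics/w5.png

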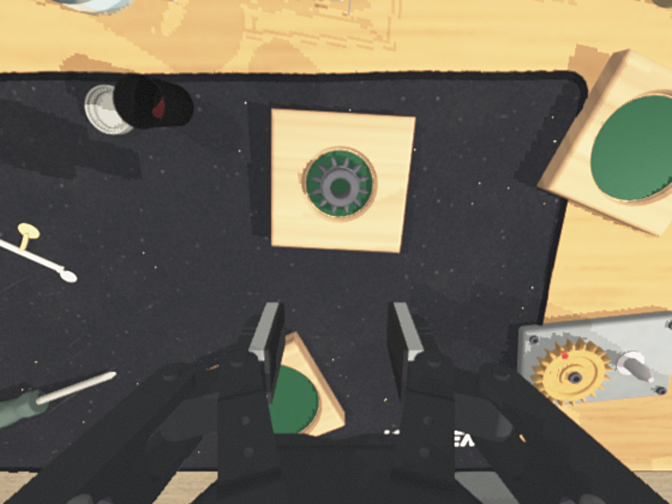

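gear_12 lies in its recess at about (341,185) in the enlarged image. Next I look at the gauge from above.

>>> play_rows(
  steps=[-0.142,0.233,-0.01,0,0,0,-0.142,0.233,-0.01,0,0,0,-0.142,0.233,-0.01,0,0,0,-0.142,0.233,-0.01,0,0,0,-0.142,0.233,-0.01,0,0,0,-0.142,0.233,-0.01,0,0,0,-0.142,0.233,-0.01,0,0,0,-0.142,0.233,-0.01,0,0,0,-0.142,0.233,-0.01,0,0,0,-0.142,0.233,-0.01,0,0,0],
)

```text
clock: 8.05
position: [0.4395, 0.0341, 0.1468]
tool_rot: [-0.0, 1.0, -0.001, -0.001]
ft_force: [-0.9, 0.6, 0.3]
finger_gap: 0.0454
finger_force: 0.0
```

```bash
cat >> h.py <<'E'
def gauge(w,show=True):
    C=cloud(w);i=w["img"].astype(int)
    near=(abs(C[...,0]-.46)<.1)&(abs(C[...,1]-.03)<.1)&(w["z_map"]>0)
    hsv=cv2.cvtColor(w["img"],cv2.COLOR_RGB2HSV)
    brass=near&(C[...,2]>.0205)&(C[...,2]<.026)&(hsv[...,0]>10)&(hsv[...,0]<32)&(hsv[...,1]>90)
    P=C[brass][:,:2].astype(np.float32);o,r=cv2.minEnclosingCircle(P)
    pm=near&(C[...,2]>.031)&(C[...,2]<.042)&(np.hypot(C[...,0]-.463,C[...,1]-.008)<.02)
    post=C[pm]
    red=near&((hsv[...,0]<6)|(hsv[...,0]>174))&(hsv[...,1]>140)&(C[...,2]>.02)
    return dict(C=C,brass=brass,mc=np.array(o),mr=r,mz=np.median(C[brass][:,2]),post=post.mean(0) if len(post) else None,posttop=post[:,2].max() if len(post) else None,red=C[red][:,:2].mean(0),nred=red.sum())
def phase(Cxy,c,N,r0,r1):
    """tooth phase (angle of a tooth centre) from surface points of disc top between r0 and r1"""
    d=Cxy-c;r=np.hypot(*d.T);a=np.arctan2(d[:,1],d[:,0])[(r>r0)&(r<r1)]
    z=np.exp(1j*N*a).mean();return np.angle(z)/N,abs(z),len(a)
E
python3 - <<'E'
from h import *
p,Rt,st=tcp();print(p,Rt[:,0])
w=snapshot("wrist");save(w,"w6.png",(130,40,550,340),1.6)
g=gauge(w);print({k:v for k,v in g.items() if k not in("C","brass")})
P=g["C"][g["brass"]][:,:2]
print("phase",np.degrees(phase(P,g["mc"],20,.029,.034)[0]),phase(P,g["mc"],20,.029,.034))
d=g["red"]-g["mc"];print("red ang",np.degrees(np.arctan2(d[1],d[0])),np.hypot(*d))
d=g["mc"]-g["post"][:2];print("gauge +y dir",np.degrees(np.arctan2(d[1],d[0])),np.hypot(*d))
E
```

```text
[0.4395 0.0341 0.1468] [ 1.     -0.0012 -0.0011]
{'mc': array([0.4584, 0.0619]), 'mr': 0.03309285640716553, 'mz': np.float64(0.023106512164345283), 'post': array([0.4658, 0.0079, 0.034 ]), 'posttop': np.float64(0.03759307716752469), 'red': array([0.4796, 0.0741]), 'nred': np.int64(26)}
phase -6.298886280402499 (np.float64(-0.10993630480172238), np.float64(0.8137186942791733), 266)
red ang 29.94894295538617 0.024465408063574955
gauge +y dir 97.81981327125983 0.05450139942452396
```

View pics/w6.png

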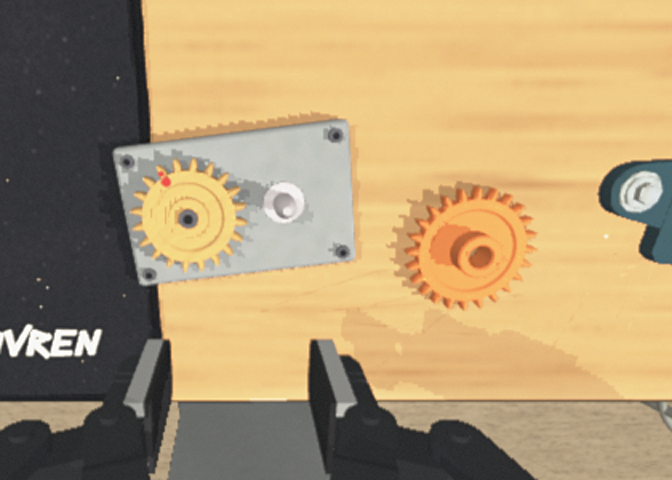

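The gauge shows the master at about (188,218) and the free post at (283,203) in the crop, with the red dot at (165,181). The depth-derived tooth phase (29.7°) agrees with the mark (29.9°). Next is gear_16.

>>> play_rows(
  steps=[0.19,0.145,-0.01,0,0,0,0.19,0.145,-0.01,0,0,0,0.19,0.145,-0.01,0,0,0,0.19,0.145,-0.01,0,0,0,0.19,0.145,-0.01,0,0,0,0.19,0.145,-0.01,0,0,0,0.19,0.145,-0.01,0,0,0,0.19,0.145,-0.01,0,0,0,0.19,0.145,-0.01,0,0,0],
)

```text
clock: 8.85
position: [0.6288, -0.1094, 0.1562]
tool_rot: [-0.001, 1.0, 0.001, -0.001]
ft_force: [0.0, 0.3, -0.5]
finger_gap: 0.0451
finger_force: 0.0
```

```bash
cat >> h.py <<'E'
def gearph(w,cx,cy,z,N,ro):
    C=cloud(w);m=(abs(C[...,2]-z)<.003)&(np.hypot(C[...,0]-cx,C[...,1]-cy)<ro+.003)
    q=C[m][:,:2];h=(abs(C[...,2]-z-.011)<.003)&(np.hypot(C[...,0]-cx,C[...,1]-cy)<.018)
    hc=cv2.minEnclosingCircle(C[h][:,:2].astype(np.float32));c,r=cv2.minEnclosingCircle(q.astype(np.float32))
    print("z",np.median(C[m][:,2]),"hub z",np.median(C[h][:,2]),"disc",c,r,"hub",hc)
    for cc in(c,hc[0]):
        f=phase(q,np.array(cc),N,ro-.0045,ro+.001);print("phase deg",np.degrees(f[0])%(360/N),f)
E
python3 - <<'E'
from h import *
p,Rt,st=tcp();print(p,Rt[:,0])
w=snapshot("wrist");gearph(w,.6365,-.1117,.059,16,.027)
w=snapshot("wrist");gearph(w,.6365,-.1117,.059,16,.027)
save(w,"w7.png",(180,100,380,300),3)
E
```

```text
[ 0.6288 -0.1094  0.1562] [ 1.      0.0011 -0.0026]
z 0.05916456692505223 hub z 0.07019410812795579 disc (0.6363041400909424, -0.11177560687065125) 0.027130933478474617 hub ((0.6362615823745728, -0.11181531846523285), 0.01326478086411953)
phase deg 12.620748424489799 (np.float64(-0.17242546762549021), np.float64(0.7704998355504862), 338)
phase deg 12.611097053177733 (np.float64(-0.17259391583221828), np.float64(0.7651098428875162), 337)
z 0.05921271165640467 hub z 0.07022662879056929 disc (0.6364418864250183, -0.11174272745847702) 0.02703925594687462 hub ((0.6364625692367554, -0.11156892776489258), 0.01324518397450447)
phase deg 12.712069063355719 (np.float64(-0.1708316218022552), np.float64(0.793957683617134), 317)
phase deg 12.674604057854316 (np.float64(-0.17148550950253247), np.float64(0.7959932573667347), 318)
```

View pics/w7.png

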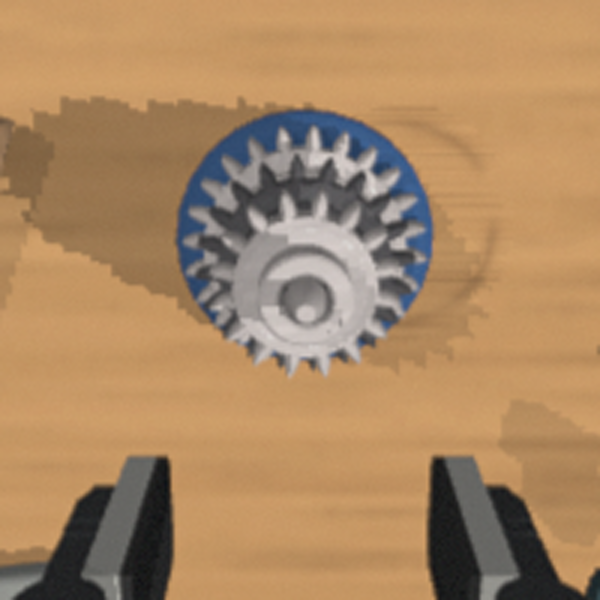

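>>> play_rows(
  steps=[0.0072,0.001,0.03,0,0,0,0.0072,0.001,0.06,0,0,0,0.0072,0.001,0.085,0,0,0,0.0072,0.001,0.095,0,0,0,0.0072,0.001,0.095,0,0,0,0.0072,0.001,0.095,0,0,0],
  hand=0.04,
)

```text
clock: 9.45
position: [0.6364, -0.1113, 0.0633]
tool_rot: [-0.0, 1.0, 0.0, -0.0]
ft_force: [0.2, 0.9, 0.1]
finger_gap: 0.0399
finger_force: 0.0
```

>>> play_rows(
  steps=[0,0,0,0,0,0,0,0,0,0,0,0,0,0,0,0,0,0,0,0,0,0,0,0,0,0,0,0,0,0,0,0,0,0,0,0],
  hand=0.015,
)

```text
clock: 9.95
position: [0.6379, -0.1121, 0.0653]
tool_rot: [0.0, 1.0, -0.0, 0.002]
ft_force: [-0.8, 1.8, 6.3]
finger_gap: 0.0218
finger_force: 58.6
```

>>> play_rows(
  steps=[0,0,-0.02,0,0,0,0,0,-0.05,0,0,0,0,0,-0.085,0,0,0,0,0,-0.095,0,0,0,0,0,-0.095,0,0,0,0,0,-0.095,0,0,0],
)

```text
clock: 10.45
position: [0.6366, -0.1121, 0.1581]
tool_rot: [0.0, 1.0, -0.0, 0.001]
ft_force: [-0.6, 0.1, -1.7]
finger_gap: 0.0219
finger_force: 59.4
```

```bash
python3 - <<'E'
from h import *
p,Rt,st=tcp();print(p,Rt[:,0],st["finger_gap"])
w=snapshot("wrist");T=(cloud(w)-p)@Rt
print(np.unique(np.round(T[(abs(T[...,1])<.03)&(abs(T[...,0])<.03)&(abs(T[...,2])<.03)][:,2],3),return_counts=True))
gearph(w,p[0],p[1]-.0012,p[2]-.0025,16,.027)
print(read_state()["qpos"])
E
```

```text
[ 0.6366 -0.1121  0.1581] [ 1.     -0.0002  0.0014] 0.02194634804921525
(array([-0.03 , -0.029, -0.028, -0.027, -0.026, -0.025, -0.024, -0.023,
       -0.022, -0.021, -0.02 , -0.019, -0.018, -0.017, -0.016, -0.015,
       -0.014, -0.013, -0.012, -0.011, -0.01 , -0.009, -0.008, -0.007,
       -0.006, -0.005, -0.004, -0.003, -0.002, -0.001, -0.   ,  0.001,
        0.002,  0.003,  0.004,  0.005,  0.006,  0.007,  0.008,  0.009,
        0.01 ,  0.011,  0.012,  0.013,  0.014,  0.015,  0.016]), array([ 42, 104,  92,  89,  89,  68,  78,  88,  71,  94,  79,  70,  68,
        71,  65,  80,  72,  58,  67,  62,  58,  56,  58,  49, 210, 644,
       286,  82,  68,  65,  53,  61,  58,  60,  55, 285, 876, 490, 187,
       130, 107, 105,  69,  79,  45,  20,   4]))
z 0.1535290095069845 hub z 0.16419058279352977 disc (0.6357271671295166, -0.11309537291526794) 0.026464859023690224 hub ((0.6387456655502319, -0.11328326165676117), 0.01685250736773014)
phase deg 11.874507235601293 (np.float64(-0.18544983338559157), np.float64(0.9067860815503102), 34)
phase deg 14.09254961005966 (np.float64(-0.14673769100254008), np.float64(0.3328753734047783), 30)
[-0.3465  0.4822  1.3913 -0.0001  1.2697  1.2246]
```

>>> play_rows(
  steps=[-0.171,-0.121,0,0,0,-1.2025,-0.171,-0.121,0,0,0,-1.2025,-0.171,-0.121,0,0,0,-1.2025,-0.171,-0.121,0,0,0,-1.2025,-0.171,-0.121,0,0,0,-1.2025,-0.171,-0.121,0,0,0,-1.2025,-0.171,-0.121,0,0,0,-1.2025,-0.171,-0.121,0,0,0,-1.2025,-0.171,-0.121,0,0,0,-1.2025,-0.171,-0.121,0,0,0,-1.2025],
)

```text
clock: 11.33
position: [0.4639, 0.0095, 0.1556]
tool_rot: [-0.001, 0.823, 0.568, -0.001]
ft_force: [-0.0, 0.1, -1.6]
finger_gap: 0.0212
finger_force: 59.4
```

>>> play_rows(
  steps=[0,0,0.07,0,0,0,0,0,0.07,0,0,0,0,0,0.07,0,0,0,0,0,0.07,0,0,0],
)

```text
clock: 11.67
position: [0.4628, 0.0096, 0.0854]
tool_rot: [-0.003, 0.825, 0.565, -0.003]
ft_force: [0.5, 0.3, -0.7]
finger_gap: 0.0215
finger_force: 59.5
```

```bash
python3 - <<'E'
from h import *
for k in range(2):
  p,Rt,st=tcp();print(p,Rt[:,0],"psi",np.degrees(np.arctan2(Rt[1,0],Rt[0,0])),st["finger_gap"],st["ft_force"])
  w=snapshot("wrist");T=(cloud(w)-p)@Rt;rr=np.hypot(T[...,0],T[...,1])
  m=(rr<.0265)&(T[...,2]>-.01)&(T[...,2]<.0)&(abs(T[...,1])<.009);print("hubtop z",np.median(T[m][:,2]),T[m].min(0),T[m].max(0))
  m=(rr<.03)&(T[...,2]>.003)&(T[...,2]<.009);d=T[m];print(cv2.minEnclosingCircle(d[:,:2].astype(np.float32)),np.median(d[:,2]))
  f=phase(d[:,:2],np.array([0,.0012]),16,.0225,.028);psi=np.arctan2(Rt[1,0],Rt[0,0]);print("world phase",(np.degrees(psi-f[0]))%22.5,f)
  g=gauge(w);print(g["mc"],g["mr"],g["red"],g["nred"])
save(w,"w8.png",(100,60,500,360),1.8)
E
```

```text
[0.4628 0.0096 0.0854] [ 0.3604  0.9328 -0.0011] psi 68.87375837613789 0.021459982223914927 [ 0.5015  0.2809 -0.7354]
hubtop z -0.004745797460834943 [-0.0158 -0.0089 -0.0069] [ 0.0111  0.009  -0.    ]
((-0.0024821055121719837, 0.0003440890577621758), 0.02725544013082981) 0.006142631327771726
world phase 14.270291916968034 (np.float64(0.16761210931735554), np.float64(0.5021068699950109), 361)
[0.4585 0.0617] 0.03299553319811821 [0.4799 0.074 ] 56
[0.4647 0.0092 0.0871] [ 0.3603  0.9328 -0.0004] psi 68.88209894154804 0.021648647178986312 [-0.0307  0.137  -0.8403]
hubtop z -0.004730785262392723 [-0.0153 -0.0088 -0.0069] [ 0.0109  0.009  -0.    ]
((-0.002540343441069126, 0.00042014941573143005), 0.02732865884900093) 0.006137631647208731
world phase 14.406623301496637 (np.float64(0.16537824811141422), np.float64(0.48665329453283535), 371)
[0.4584 0.0616] 0.03296064957976341 [0.4797 0.074 ] 56
```

View pics/w8.png

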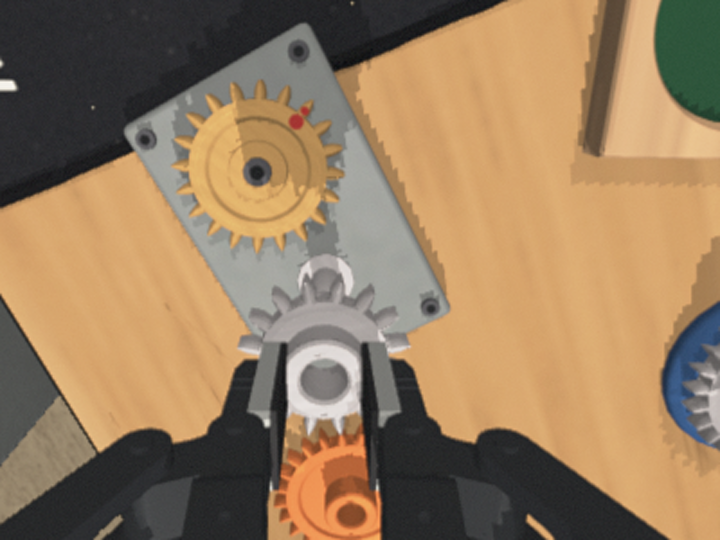

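gear_16 is held level above the gauge with the post visible behind it at about (325,275) in the crop. The gear sits about 2.5 mm back in the pads, so I correct for that.

>>> play_rows(
  steps=[0.0015,0.0003,0.03,0,0,0,0.0015,0.0003,0.03,0,0,0,0.0015,0.0003,0.03,0,0,0,0.0015,0.0003,0.03,0,0,0,0.0015,0.0003,0.03,0,0,0,0.0015,0.0003,0.03,0,0,0],
)

```text
clock: 12.27
position: [0.4673, 0.0102, 0.0591]
tool_rot: [0.001, 0.825, 0.566, 0.001]
ft_force: [0.8, 0.4, -0.2]
finger_gap: 0.0217
finger_force: 59.5
```

```bash
cat >> h.py <<'E'
def held(w,N=16,ro=.027,ztop=.006,gc=np.array([-.0025,.0004])):
    """centre and phase of the held gear, in the world, as the wrist camera sees it"""
    p,Rt,st=tcp();C=cloud(w);T=(C-p)@Rt;rr=np.hypot(T[...,0],T[...,1])
    m=(rr<ro+.004)&(abs(T[...,2]-ztop)<.0025);P=C[m][:,:2].astype(np.float32);c,r=cv2.minEnclosingCircle(P)
    h=(abs(T[...,2]-ztop+.011)<.0015)&(np.hypot(T[...,0]+.0025,T[...,1])<.0145)&(abs(T[...,1])<.0115)
    H=C[h][:,:2];x=T[h][:,0]
    f=phase(P,np.array(c),N,ro-.0045,ro+.001)
    print("p",p,"psi",np.degrees(np.arctan2(Rt[1,0],Rt[0,0])),"disc c",np.round(c,4),round(r,4),"top z",np.median(C[m][:,2]),"hub z",np.median(C[h][:,2]),"hubx",x.min(),x.max(),"phase",np.degrees(f[0])%(360/N),f[1:],"F",st["ft_force"],"gap",st["finger_gap"])
E
python3 - <<'E'
from h import *
for k in range(3):
  w=snapshot("wrist");held(w)
g=gauge(w);print(g["mc"],g["mr"],g["red"],g["nred"])
E
```

```text
p [0.4671 0.0102 0.0588] psi 68.88780669754121 disc c [0.4668 0.0077] 0.0271 top z 0.05287912039693761 hub z 0.06396254629560236 hubx -0.015597780214599101 0.010888226616054982 phase 13.091113075404204 (np.float64(0.7899389069028486), 466) F [-0.3654  0.1902 -1.5484] gap 0.021528288918046517
p [0.4669 0.0102 0.0586] psi 68.88816916111159 disc c [0.4666 0.0081] 0.0269 top z 0.05268796101475695 hub z 0.063736291708111 hubx -0.01521814645945057 0.010685033654383004 phase 12.934284753870749 (np.float64(0.830107498980883), 433) F [-1.1596  0.1745 -0.7812] gap 0.021396851450715883
p [0.4667 0.0103 0.0584] psi 68.88535670099954 disc c [0.4666 0.0075] 0.0274 top z 0.05244643564655678 hub z 0.06348994123537964 hubx -0.015502800294415479 0.010710358868739944 phase 13.22185493598493 (np.float64(0.7538889221008965), 472) F [-1.0674  0.3363 -1.9231] gap 0.021557993122689696
[0.4583 0.0619] 0.03297602757811546 [0.4796 0.0741] 80
```

>>> play_rows(
  steps=[-0.0003,-0.0007,0,0,0,-0.015,-0.0003,-0.0007,0,0,0,-0.015,-0.0003,-0.0007,0.003,0,0,-0.015,-0.0003,-0.0007,0.006,0,0,-0.015,-0.0003,-0.0007,0.009,0,0,-0.015,-0.0003,-0.0007,0.012,0,0,-0.015,-0.0003,-0.0007,0.014,0,0,-0.015,-0.0003,-0.0007,0.016,0,0,-0.015,-0.0003,-0.0007,0.018,0,0,-0.015,-0.0003,-0.0007,0.018,0,0,-0.015],
)

```text
clock: 13.25
position: [0.4653, 0.0104, 0.0392]
tool_rot: [-0.0, 0.82, 0.572, -0.0]
ft_force: [-0.7, 0.2, -1.2]
finger_gap: 0.0218
finger_force: 59.5
```

```bash
python3 - <<'E'
from h import *
for k in range(2):
  w=snapshot("wrist");held(w)
g=gauge(w);print(g["mc"],g["mr"],g["red"],g["nred"])
E
```

```text
p [0.4654 0.0104 0.0394] psi 69.74309053691535 disc c [0.4648 0.0078] 0.0274 top z 0.03311104909077539 hub z 0.04420025380568435 hubx -0.015107124032500759 0.010564292920087346 phase 13.984807194831445 (np.float64(0.7982044479310851), 425) F [-0.4148  0.2244 -2.2945] gap 0.021291645162820432
p [0.4655 0.0104 0.0396] psi 69.74672888304592 disc c [0.4648 0.0082] 0.027 top z 0.03331133875440152 hub z 0.04438563490568012 hubx -0.015115138098646086 0.010738787749492265 phase 13.806853641515673 (np.float64(0.8242893144333454), 421) F [ 0.2933  0.2839 -0.9788] gap 0.021320330759467807
[0.4583 0.0622] 0.033001843839883804 [0.4798 0.0742] 104
```

>>> play_rows(
  steps=[0,0,0.001,0,0,0,0,0,0.002,0,0,0,0,0,0.003,0,0,0,0,0,0.004,0,0,0,0,0,0.005,0,0,0,0,0,0.006,0,0,0,0,0,0.0075,0,0,0,0,0,0.009,0,0,0,0,0,0.0095,0,0,0,0,0,0.0095,0,0,0],
)

```text
clock: 14.18
position: [0.4654, 0.0104, 0.03]
tool_rot: [-0.0, 0.82, 0.572, -0.0]
ft_force: [0.6, -0.1, -1.0]
finger_gap: 0.0218
finger_force: 59.5
```

```bash
python3 - <<'E'
from h import *
for k in range(2):
  w=snapshot("wrist");held(w)
g=gauge(w);print(g["mc"],g["mr"],g["red"],g["nred"])
E
```

```text
p [0.4655 0.0104 0.0301] psi 69.74736632935401 disc c [0.4654 0.0109] 0.0305 top z 0.023751798269013802 hub z 0.03490433003033966 hubx -0.015285747648016665 0.010561867583811503 phase 11.54709025363581 (np.float64(0.03925362008470167), 549) F [-0.273   0.165  -1.5268] gap 0.021751243360927236
p [0.4655 0.0103 0.0301] psi 69.74311585247607 disc c [0.4655 0.0108] 0.0306 top z 0.023802026138256216 hub z 0.03502924533241425 hubx -0.01521240574176107 0.010835180701122854 phase 10.754203105841567 (np.float64(0.05397090979260685), 551) F [-0.3949 -0.2335 -1.2951] gap 0.021550962043631355
[0.4583 0.0621] 0.033097315579652786 [0.4797 0.0741] 113
```

>>> play_rows(
  steps=[0,0,0.0008,0,0,0,0,0,0.0008,0,0,0],
)

```text
clock: 14.45
position: [0.4657, 0.0103, 0.0296]
tool_rot: [0.0, 0.82, 0.572, 0.0]
ft_force: [-0.5, 0.1, -0.4]
finger_gap: 0.0213
finger_force: 59.9
```

>>> play_rows(
  steps=[0,0,0,0,0,0,0,0,0,0,0,0,0,0,0,0,0,0,-0.0025,0.0002,0.0025,0,0,0,-0.0025,0.0002,0.0025,0,0,0,-0.0025,0.0002,0.0025,0,0,0,-0.0025,0.0002,0.0025,0,0,0],
  hand=0.036,
)

```text
clock: 15.03
position: [0.4648, 0.0079, 0.0268]
tool_rot: [-0.0, 0.82, 0.572, -0.0]
ft_force: [-0.8, 0.2, -0.2]
finger_gap: 0.0363
finger_force: 0.0
```

```bash
python3 - <<'E'
from h import *
w=snapshot("wrist");p,Rt,st=tcp();C=cloud(w);print(p,st["ft_force"],st["finger_gap"])
for z in(.034,.023):
  m=(abs(C[...,2]-z)<.002)&(np.hypot(C[...,0]-.465,C[...,1]-.008)<.0275)&(abs(((C-p)@Rt)[...,1])<.015)
  print(np.median(C[m][:,2]),m.sum())
m=(abs(C[...,2]-.0345)<.002)&(np.hypot(C[...,0]-.465,C[...,1]-.008)<.0165);T=(C[m]-p)@Rt;print(T.min(0),T.max(0))
g=gauge(w);d=g["red"]-g["mc"];print(g["mc"],g["mr"],g["red"],np.degrees(np.arctan2(d[1],d[0])))
save(w,"w9.png",(100,60,500,360),1.8)
E
```

```text
[0.4648 0.0079 0.0268] [-1.1221 -0.2071 -0.1683] 0.03601932529603796
0.034419617426509036 1513
0.023493518762038243 1826
[-0.0125 -0.0127 -0.0097] [ 0.0135  0.0131 -0.0057]
[0.4584 0.0619] 0.033042069524526596 [0.4797 0.0741] 29.934070392059084
```

View pics/w9.png

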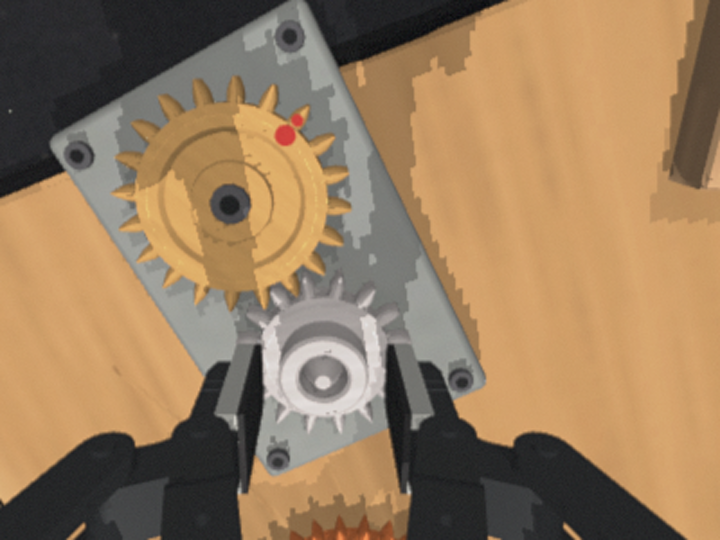

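gear_16 is fully down and in mesh (hub top 0.0344), and the fingers are centred round its hub. I grip it and turn.

>>> play_rows(
  steps=[0,0,0,0,0,0,0,0,0,0,0,0,0,0,0,0,0,0,0,0,0,0,0,0,0,0,0,0,0,0],
  hand=0.015,
)

```text
clock: 15.5
position: [0.4649, 0.0079, 0.0273]
tool_rot: [0.0, 0.82, 0.572, 0.0]
ft_force: [-0.7, -0.3, 5.3]
finger_gap: 0.022
finger_force: 58.6
```

>>> play_rows(
  steps=[0,0,0,0,0,-0.1,0,0,0,0,0,-0.2,0,0,0,0,0,-0.3,0,0,0,0,0,-0.4,0,0,0,0,0,-0.5,0,0,0,0,0,-0.6,0,0,0,0,0,-0.7,0,0,0,0,0,-0.8,0,0,0,0,0,-0.9,0,0,0,0,0,-1.0],
)

```text
clock: 16.33
position: [0.4657, 0.0078, 0.0273]
tool_rot: [0.001, 0.444, 0.896, 0.0]
ft_force: [1.2, 0.2, 3.0]
finger_gap: 0.022
finger_force: 58.6
```

>>> play_rows(
  steps=[0,0,0,0,0,-0.03,0,0,0,0,0,-0.03,0,0,0,0,0,-0.03],
)

```text
clock: 16.58
position: [0.4657, 0.0078, 0.0273]
tool_rot: [0.001, 0.433, 0.901, 0.0]
ft_force: [1.2, -0.0, 3.8]
finger_gap: 0.0222
finger_force: 58.8
```

```bash
python3 - <<'E'
from h import *
w=snapshot("wrist");p,Rt,st=tcp();print(p,st["ft_force"],st["moment"],st["finger_gap"],"psi",np.degrees(np.arctan2(Rt[1,0],Rt[0,0])),st["qpos"])
for n in("wrist","top"):
  w=snapshot(n);g=gauge(w);d=g["red"]-g["mc"];print(g["mc"],g["mr"],g["red"],g["nred"],np.degrees(np.arctan2(d[1],d[0])))
E
```

```text
[0.4657 0.0078 0.0273] [ 0.5295 -0.7552  5.2746] [ 0.0795 -0.1729 -0.0096] 0.022161944375162366 psi 128.687511694188 [-0.2235  0.3607  1.9821  0.0001  0.7972 -0.8988]
[0.4581 0.062 ] 0.03297828137874603 [0.482 0.055] 96 -16.381093318802186
[0. 0.] 0.0 [nan nan] 0 nan
  return _methods._mean(a, axis=axis, dtype=dtype,
  ret = ret.dtype.type(ret / rcount)
h.py:39: RuntimeWarning: Mean of empty slice.
  return dict(C=C,brass=brass,mc=np.array(o),mr=r,mz=np.median(C[brass][:,2]),post=post.mean(0) if len(post) else None,posttop=post[:,2].max() if len(post) else None,red=C[red][:,:2].mean(0),nred=red.sum())
  ret = um.true_divide(
```

The master has turned 46°. I release and retreat.

>>> play_rows(
  steps=[0,0,0,0,0,0,0,0,0,0,0,0,0,0,0,0,0,0,0,0,0,0,0,0],
  hand=0.04,
)

```text
clock: 17.07
position: [0.4643, 0.0081, 0.0265]
tool_rot: [-0.001, 0.432, 0.902, -0.0]
ft_force: [0.3, -0.6, -0.7]
finger_gap: 0.0396
finger_force: 0.0
```

>>> play_rows(
  steps=[0,0,-0.02,0,0,0,0,0,-0.05,0,0,0,0,0,-0.09,0,0,0,0,0,-0.12,0,0,0.12,0,0,-0.12,0,0,0.24,0,0,-0.12,0,0,0.36,0,0,-0.12,0,0,0.48,0,0,-0.12,0,0,0.6,0,0,-0.12,0,0,0.675,0,0,-0.12,0,0,0.675],
)

```text
clock: 17.9
position: [0.4645, 0.008, 0.1467]
tool_rot: [-0.0, 0.708, 0.707, -0.0]
ft_force: [0.8, -0.4, -0.3]
finger_gap: 0.0401
finger_force: 0.0
```

```bash
python3 - <<'E'
from h import *
p,Rt,st=tcp();print(p,Rt[:,0])
w=snapshot("wrist");g=gauge(w);d=g["red"]-g["mc"];print(g["mc"],g["mr"],g["red"],g["nred"],np.degrees(np.arctan2(d[1],d[0])))
C=cloud(w);m=(abs(C[...,2]-.034)<.003)&(np.hypot(C[...,0]-.465,C[...,1]-.008)<.018);print(np.median(C[m][:,2]),cv2.minEnclosingCircle(C[m][:,:2].astype(np.float32)))
E
```

```text
[0.4645 0.008  0.1467] [0.0013 1.     0.0002]
[0.4581 0.0619] 0.03282837197184563 [0.482  0.0546] 31 -17.083242420387165
0.034309707070389994 ((0.4645879864692688, 0.007475271821022034), 0.01328442431986332)
```

>>> play_rows(
  steps=[-0.1195,0.172,0,0,0,0,-0.1195,0.172,0,0,0,0,-0.1195,0.172,0,0,0,0,-0.1195,0.172,0,0,0,0,-0.1195,0.172,0,0,0,0,-0.1195,0.172,0,0,0,0,-0.1195,0.172,0,0,0,0,-0.1195,0.172,0,0,0,0,-0.1195,0.172,0,0,0,0],
)

```text
clock: 18.7
position: [0.6358, -0.1103, 0.1466]
tool_rot: [-0.001, 0.706, 0.708, -0.0]
ft_force: [-0.2, 0.5, -0.2]
finger_gap: 0.04
finger_force: 0.0
```

```bash
python3 - <<'E'
from h import *
p,Rt,st=tcp();print(p,Rt[:,0])
w=snapshot("wrist");gearph(w,.6365,-.1117,.039,20,.033);print(tcp()[0])
E
```

```text
[ 0.6358 -0.1103  0.1466] [-0.003   1.      0.0008]
z 0.038914706638582014 hub z 0.05020803279872206 disc (0.6357550621032715, -0.11170397698879242) 0.0332983136177063 hub ((0.6362926363945007, -0.11141858249902725), 0.013276712037622929)
phase deg 4.663003810293735 (np.float64(0.08138476952266673), np.float64(0.7484863038098054), 371)
phase deg 4.7427454229315105 (np.float64(0.08277652321404583), np.float64(0.7650322880394284), 373)
[ 0.6359 -0.1102  0.1471]
```

Descending 0.105 with a small correction (dx +0.0004, dy -0.001).

>>> play_rows(
  steps=[-0.001,0.0004,0.03,0,0,0,-0.001,0.0004,0.06,0,0,0,-0.001,0.0004,0.085,0,0,0,-0.001,0.0004,0.1,0,0,0,-0.001,0.0004,0.105,0,0,0,-0.001,0.0004,0.105,0,0,0,-0.001,0.0004,0.105,0,0,0],
)

```text
clock: 19.33
position: [0.6378, -0.112, 0.0432]
tool_rot: [0.001, 0.706, 0.708, 0.0]
ft_force: [0.1, -0.3, 0.1]
finger_gap: 0.04
finger_force: 0.0
```

>>> play_rows(
  steps=[0,0,0,0,0,0,0,0,0,0,0,0,0,0,0,0,0,0,0,0,0,0,0,0,0,0,0,0,0,0,0,0,0,0,0,0],
  hand=0.015,
)

```text
clock: 19.83
position: [0.6379, -0.1124, 0.0443]
tool_rot: [0.001, 0.706, 0.708, 0.0]
ft_force: [-3.3, 1.3, 5.9]
finger_gap: 0.0218
finger_force: 58.5
```

>>> play_rows(
  steps=[0,0,-0.015,0,0,0,0,0,-0.04,0,0,0,0,0,-0.075,0,0,0,0,0,-0.105,0,0,0,0,0,-0.105,0,0,0,0,0,-0.105,0,0,0],
)

```text
clock: 20.33
position: [0.6391, -0.1128, 0.1503]
tool_rot: [0.003, 0.707, 0.708, 0.001]
ft_force: [-0.9, 1.0, -3.1]
finger_gap: 0.0222
finger_force: 59.1
```

```bash
python3 - <<'E'
from h import *
w=snapshot("wrist");held(w,20,.033,.0025);greens(w)
E
```

```text
p [ 0.6376 -0.1124  0.148 ] psi 90.09034274864796 disc c [ 0.6392 -0.1124] 0.0334 top z 0.14497048093412662 hub z 0.15625975499081649 hubx -0.01265971754986855 0.011873659567243743 phase 3.72576864421661 (np.float64(0.748067204321547), 679) F [ 0.4464  0.406  -2.4269] gap 0.021836948967624357
3258 [288.4487  19.4533] z 0.014880772844742596 circ [0.6467 0.0419] 0.0354 min/max [0.6113 0.0104] [0.682  0.0442]
```

>>> play_rows(
  steps=[0.159,0.009,0,0,0,0,0.159,0.009,0,0,0,0,0.159,0.009,0,0,0,0,0.159,0.009,0,0,0,0,0.159,0.009,0,0,0,0,0.159,0.009,0,0,0,0,0.159,0.009,0,0,0,0,0.159,0.009,0,0,0,0],
)

```text
clock: 21.05
position: [0.6456, 0.0456, 0.1457]
tool_rot: [-0.001, 0.707, 0.707, -0.001]
ft_force: [-0.0, 0.3, -2.4]
finger_gap: 0.0218
finger_force: 59.1
```

```bash
python3 - <<'E'
from h import *
w=snapshot("wrist");held(w,20,.033,.0035);greens(w)
w=snapshot("top");C=cloud(w);m=(C[...,0]>.68)&(C[...,0]<.8)&(abs(C[...,1]-.05)<.06);print("max h near",C[m][:,2].max(),C[m&(C[...,2]>.04)].min(0))
E
```

```text
p [0.6459 0.0453 0.146 ] psi 89.99274416452398 disc c [0.6456 0.0465] 0.0331 top z 0.1408127507363171 hub z 0.15234577875434402 hubx -0.010374536131513661 0.011621708761412485 phase 3.5363769814989268 (np.float64(0.8863293113852397), 368) F [ 0.3124  0.2565 -2.7907] gap 0.021906768600739895
3253 [281.4875 182.0264] z 0.014978818408012073 circ [0.6471 0.0466] 0.0359 min/max [0.6115 0.0247] [0.6825 0.0819]
max h near 0.5348795094438084 [ 0.6801 -0.0096  0.5075]
```

>>> play_rows(
  steps=[0,0.0012,0.03,0,0,0,0,0.0012,0.06,0,0,0,0,0.0012,0.09,0,0,0,0,0.0012,0.105,0,0,0,0,0.0012,0.112,0,0,0,0,0.0012,0.116,0,0,0,0,0.0012,0.116,0,0,0,0,0.0012,0.116,0,0,0],
)

```text
clock: 21.82
position: [0.6485, 0.0461, 0.0322]
tool_rot: [0.001, 0.707, 0.707, 0.001]
ft_force: [0.2, -0.7, -2.8]
finger_gap: 0.0224
finger_force: 59.2
```

>>> play_rows(
  steps=[0,0,0,0,0,0,0,0,0,0,0,0,0,0,0,0,0,0,0,0,0,0,0,0],
  hand=0.042,
)

```text
clock: 22.15
position: [0.6481, 0.0467, 0.032]
tool_rot: [0.001, 0.707, 0.708, 0.001]
ft_force: [-0.2, 0.0, -0.4]
finger_gap: 0.0419
finger_force: 0.0
```

>>> play_rows(
  steps=[0,0,-0.02,0,0,0,0,0,-0.05,0,0,0,0,0,-0.09,0,0,0,0,0,-0.12,0,0,0,0,0,-0.12,0,0,0,0,0,-0.12,0,0,0],
)

```text
clock: 22.65
position: [0.6492, 0.0467, 0.1542]
tool_rot: [0.002, 0.706, 0.708, 0.002]
ft_force: [-0.4, 0.2, -1.0]
finger_gap: 0.042
finger_force: 0.0
```

```bash
python3 - <<'E'
from h import *
print(tcp()[0])
w=snapshot("wrist");gearph(w,.647,.0466,.0235,20,.033);greens(w,minpx=100);save(w,"w10.png")
E
```

```text
[0.6492 0.0467 0.1542]
z 0.0231087269753677 hub z 0.03439801009229915 disc (0.6485136151313782, 0.0471046082675457) 0.03298933431506157 hub ((0.6483959555625916, 0.04706910625100136), 0.013242055661976337)
phase deg 3.9472239299033425 (np.float64(0.06889205389032318), np.float64(0.7717655074966487), 313)
phase deg 3.941487556050512 (np.float64(0.06879193527946598), np.float64(0.7685297030225678), 312)
701 [264.4265 174.8745] z 0.014976638765192452 circ [0.6467 0.0467] 0.0359 min/max [0.6114 0.0162] [0.68  0.082]
```

View pics/w10.png

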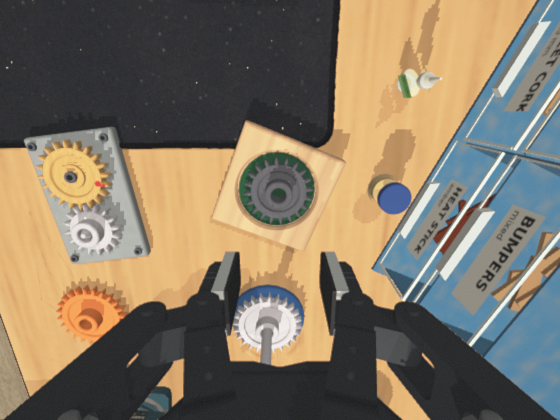

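gear_20 lies in its recess at about (277,190). Back to the spindle for gear_24.

>>> play_rows(
  steps=[-0.158,-0.0128,0,0,0,0,-0.158,-0.0128,0,0,0,0,-0.158,-0.0128,0,0,0,0,-0.158,-0.0128,0,0,0,0,-0.158,-0.0128,0,0,0,0,-0.158,-0.0128,0,0,0,0,-0.158,-0.0128,0,0,0,0,-0.158,-0.0128,0,0,0,0],
)

```text
clock: 23.37
position: [0.6344, -0.1098, 0.1498]
tool_rot: [-0.001, 0.706, 0.708, -0.0]
ft_force: [1.4, 0.1, 0.3]
finger_gap: 0.0418
finger_force: 0.0
```

```bash
python3 - <<'E'
from h import *
print(tcp()[0])
w=snapshot("wrist");gearph(w,.6365,-.1117,.019,24,.039);print(tcp()[0])
E
```

```text
[ 0.6344 -0.1098  0.1498]
z 0.018629830007858977 hub z 0.03023724168174624 disc (0.6361282467842102, -0.11147654801607132) 0.03921540081501007 hub ((0.6363175511360168, -0.11134383082389832), 0.013386671431362629)
phase deg 11.062296122123037 (np.float64(-0.06872589763750171), np.float64(0.7658931673036783), 378)
phase deg 11.074513128719008 (np.float64(-0.06851267064766413), np.float64(0.7664315107827377), 382)
[ 0.6346 -0.1096  0.1502]
```

>>> play_rows(
  steps=[-0.0014,0.001,0.03,0,0,0,-0.0014,0.001,0.065,0,0,0,-0.0014,0.001,0.095,0,0,0,-0.0014,0.001,0.115,0,0,0,-0.0014,0.001,0.125,0,0,0,-0.0014,0.001,0.129,0,0,0,-0.0014,0.001,0.129,0,0,0,-0.0014,0.001,0.129,0,0,0],
)

```text
clock: 24.08
position: [0.6369, -0.1125, 0.0232]
tool_rot: [0.001, 0.706, 0.708, 0.0]
ft_force: [0.0, -0.3, -0.1]
finger_gap: 0.0419
finger_force: 0.0
```

>>> play_rows(
  steps=[0,0,0,0,0,0,0,0,0,0,0,0,0,0,0,0,0,0,0,0,0,0,0,0,0,0,0,0,0,0,0,0,0,0,0,0],
  hand=0.015,
)

```text
clock: 24.58
position: [0.6371, -0.113, 0.0242]
tool_rot: [0.002, 0.707, 0.708, 0.001]
ft_force: [-0.7, 0.8, 5.6]
finger_gap: 0.0218
finger_force: 58.5
```

>>> play_rows(
  steps=[0,0,-0.015,0,0,0,0,0,-0.03,0,0,0,0,0,-0.055,0,0,0,0,0,-0.085,0,0,0,0,0,-0.115,0,0,0,0,0,-0.13,0,0,0,0,0,-0.13,0,0,0,0,0,-0.13,0,0,0],
)

```text
clock: 25.25
position: [0.6363, -0.1129, 0.153]
tool_rot: [0.001, 0.707, 0.708, 0.001]
ft_force: [-0.0, -0.5, -2.9]
finger_gap: 0.022
finger_force: 59.2
```

```bash
python3 - <<'E'
from h import *
w=snapshot("wrist");held(w,24,.039,.003);print(read_state()["qpos"])
E
```

```text
p [ 0.6352 -0.1126  0.1512] psi 90.08171314235778 disc c [ 0.6365 -0.1117] 0.0397 top z 0.14742718680257227 hub z 0.15899493409144502 hubx -0.012126080597692166 0.01195039222767239 phase 11.361798659836545 (np.float64(0.7467027143486505), 867) F [-1.2559  0.1712 -3.8119] gap 0.021804647551716558
[-0.348   0.4856  1.3995 -0.      1.2574 -0.3494]
```

>>> play_rows(
  steps=[0.363,-0.21,0,0,0,0,0.363,-0.21,0,0,0,0,0.363,-0.21,0,0,0,0,0.363,-0.21,0,0,0,0,0.363,-0.21,0,0,0,0,0.363,-0.21,0,0,0,0,0.363,-0.21,0,0,0,0,0.363,-0.21,0,0,0,0,0.363,-0.21,0,0,0,0,0.363,-0.21,0,0,0,0],
)

```text
clock: 26.13
position: [0.4239, 0.2486, 0.1499]
tool_rot: [-0.001, 0.707, 0.707, -0.002]
ft_force: [1.2, 0.4, -2.1]
finger_gap: 0.0219
finger_force: 59.4
```

>>> play_rows(
  steps=[0,0,0,0,0,0,0,0,0,0,0,0,0,0,0,0,0,0,0,0,0,0,0,0],
)

```text
clock: 26.47
position: [0.4269, 0.2466, 0.1509]
tool_rot: [-0.0, 0.707, 0.707, -0.001]
ft_force: [0.4, -0.3, -1.7]
finger_gap: 0.0217
finger_force: 59.4
```

```bash
python3 - <<'E'
from h import *
w=snapshot("wrist");held(w,24,.039,.0045);greens(w)
E
```

```text
p [0.4272 0.2464 0.1512] psi 89.97548205378068 disc c [0.4268 0.2481] 0.0392 top z 0.14557114006312588 hub z 0.15708063808942443 hubx -0.011202577226765435 0.011982035663599363 phase 11.223083307126753 (np.float64(0.830285689581549), 756) F [ 0.3204 -0.5903 -2.0444] gap 0.021711193274238448
7581 [275.6671 101.1071] z 0.014948238533172786 circ [0.4231 0.3256] 0.0421 min/max [0.381  0.2842] [0.4648 0.3674]
429 [478.324  165.9091] z 0.014880687332427256 circ [0.6217 0.265 ] 0.0241 min/max [0.5984 0.2413] [0.64   0.2884]
```

>>> play_rows(
  steps=[0.0775,-0.0038,0,0,0,0,0.0775,-0.0038,0,0,0,0,0.0775,-0.0038,0.03,0,0,0,0.0775,-0.0038,0.06,0,0,0,0.0775,-0.0038,0.09,0,0,0,0.0775,-0.0038,0.108,0,0,0,0.0775,-0.0038,0.117,0,0,0,0.0775,-0.0038,0.121,0,0,0,0.0775,-0.0038,0.121,0,0,0,0.0775,-0.0038,0.121,0,0,0],
)

```text
clock: 27.35
position: [0.4241, 0.325, 0.0318]
tool_rot: [0.0, 0.707, 0.707, 0.001]
ft_force: [-0.4, 0.4, -1.7]
finger_gap: 0.0214
finger_force: 59.4
```

>>> play_rows(
  steps=[0,0,0,0,0,0,0,0,0,0,0,0,0,0,0,0,0,0,0,0,0,0,0,0],
  hand=0.042,
)

```text
clock: 27.68
position: [0.4234, 0.3255, 0.0319]
tool_rot: [0.0, 0.707, 0.708, 0.001]
ft_force: [-0.4, -0.4, 0.1]
finger_gap: 0.0419
finger_force: 0.0
```

>>> play_rows(
  steps=[0,0,-0.02,0,0,0,0,0,-0.05,0,0,0,0,0,-0.09,0,0,0,-0.04,0,-0.13,0,0,0,-0.08,0,-0.15,0,0,0,-0.08,0,-0.15,0,0,0,-0.08,0,-0.15,0,0,0,-0.08,0,-0.15,0,0,0],
)

```text
clock: 28.35
position: [0.4234, 0.245, 0.1818]
tool_rot: [0.0, 0.707, 0.707, 0.001]
ft_force: [0.0, -0.4, -0.5]
finger_gap: 0.0421
finger_force: 0.0
```

```bash
python3 - <<'E'
from h import *
print(tcp()[0])
w=snapshot("wrist");gearph(w,.423,.3256,.0235,24,.039);greens(w,minpx=100);gearph(w,.622,.265,.0235,12,.021)
g=gauge(w);d=g["red"]-g["mc"];print("master",g["mc"],g["mr"],np.degrees(np.arctan2(d[1],d[0])))
save(w,"w11.png")
E
```

```text
[0.4234 0.245  0.1818]
z 0.022735146594618366 hub z 0.034416157478488696 disc (0.423986554145813, 0.32678326964378357) 0.03895663842558861 hub ((0.42400795221328735, 0.3266286849975586), 0.013010917231440544)
phase deg 11.00386449599453 (np.float64(-0.0697457219007385), np.float64(0.7875562384818996), 378)
phase deg 11.047262678768746 (np.float64(-0.06898828072194614), np.float64(0.7897340134132482), 375)
701 [260.5478 114.3039] z 0.01497099273690955 circ [0.4228 0.3251] 0.0419 min/max [0.3811 0.284 ] [0.4569 0.3625]
121 [280.1818 101.1405] z 0.014801705566267642 circ [0.4245 0.3255] 0.0058 min/max [0.4191 0.3209] [0.4298 0.332 ]
356 [462.4017 158.2837] z 0.01481297538238402 circ [0.6213 0.2652] 0.0241 min/max [0.5985 0.2416] [0.6394 0.2882]
z 0.023068258260194846 hub z 0.03413197857878625 disc (0.6211668848991394, 0.2647678852081299) 0.021242069080471992 hub ((0.6213226318359375, 0.26509544253349304), 0.013637413270771503)
phase deg 15.54678616859188 (np.float64(-0.25225616885285634), np.float64(0.818931163125984), 155)
phase deg 15.788189515176224 (np.float64(-0.2480428856296265), np.float64(0.8146036013270244), 153)
master [0.4581 0.0615] 0.03452783077955246 -15.315348486786322
```

View pics/w11.png

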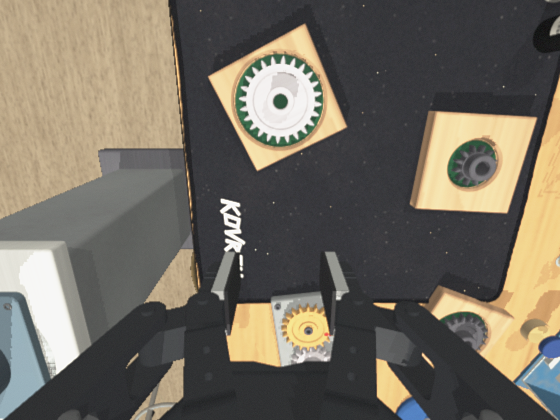

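All four gears are in place: gear_24 at about (280,101), gear_12 at (475,163), and gear_20 and the gauge at the lower edge. The gripper is clear of everything, so I hand in.

```bash
python3 -c "
from bench import *
print(finish_job())"
```

```text
the job is handed in; nothing more can be done
None
```

The job is handed in, with no verdict returned: the 12-, 20- and 24-tooth gears lie flat in their own blocks, and the 16-tooth gear is down in mesh on the gauge, released after turning the master about 46°.

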